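# Bolt the test box cover shut past its spring catch

## Task

Lock the clear cover of the test box before the test is run: with one fingertip press the yellow spring catch fully down and hold it down, and while it is held push the red thumb plate with the other fingertip so that the bolt slides towards the cover until it is fully home. Only when the bolt is home let the catch go, so that it springs up and locks the bolt, and move the hand clear. This is all done by pressing and pushing: pick nothing up, and leave the attenuator, the screw jar and the mouse where they stand.

Things in the scene. Friction and masses are not known exactly. Their poses are not given: they have to be found in the camera images.
- test_box: Fixed low test box, upright; only place and yaw vary. Cream base, x -100..100, y -170..200 mm in its own frame, deck 50 mm above the bench. Origin at bench level on its lengthwise middle line. Its +y axis is the way the bolt slides to lock. Bolt and catch lie side by side on the -y half, both running along y: the bolt on the -x side, the catch on the +x side.
- cover (a point): Centre of the top of the fixed clear cover at the box's +y end: 170 x 110 mm, top 110 mm above the bench, at x 0, y 135 mm in the box's frame. On its -y side the dark keeper block that takes the bolt: x -59..-11, y 35..80 mm, top 86 mm above the bench.
- bolt (a joint): Travel of the steel bolt along the box's +y, in m: 0 withdrawn, 0.050 fully home at its stop; starts at 0 to 0.010. Slides stiffly (2.5 N), stays where left. With the catch up, its tooth stands in a notch of the bolt's brass side rack and stops the bolt at 0.013 to 0.015; from 0.044 on the next notch is over the tooth, and a catch let go there springs up and locks it.
- bolt_plate (a point): Middle of the top edge of the face to push on the bolt's red upright thumb plate: the face that looks to the box's -y. Moves with the bolt; at box x -35 mm, y -98 mm plus the travel. Plate 36 mm wide (x), 8 mm thick (y), top 124 mm above the bench, foot 74 mm. The space behind it (-y) is free down to 80 mm above the bench (bar with low staples).
- catch (a joint): How far the spring catch is pressed down, in m: 0 up (locking), 0.009 fully down at its stop. Takes about 3 N to start, 7.5 N fully down, and springs back up by itself. Its tooth is clear of the rack from 0.004 on; held down properly it is past 0.006.
- catch_top (a point): Middle of the flat top of the catch's long yellow pad, 34 mm wide (x), 105 mm long (y), 104 mm above the bench when up, 95 mm fully down; at box x 30, y -87.5 mm, 65 mm across from the plate's middle, 30 mm clear gap between them. Moves only up and down. A fingertip can slide along it while pressing; it is long enough to follow the plate's whole travel.
- attenuator: Bystander, loose: steel and brass coaxial attenuator standing on the test box's deck beyond the catch pad, 18 mm diameter, 40 mm tall (top 90 mm above the bench). Origin at the centre of its foot.
- screw_jar: Bystander, loose: clear jar with a blue cap on the bench beside the test box's -y end, 54 mm diameter, 65 mm tall. Origin at the centre of its foot.
- mouse: Bystander, loose: black computer mouse on the bench beyond the test box, 105 x 62 x 31 mm. Origin at the centre of its underside.

How it is judged (in metres and radians):
On the way, in this order (a step that is already met when the one before it is completed fails the run):
1. a fingertip holds the catch down while the bolt is still withdrawn (value of joint catch above 0.006 m and value of joint bolt below 0.016 m and contact force between the fingers and catch above 0.5 N), for 0.1 s.
2. the bolt is home with the catch still held down by the finger (value of joint catch above 0.005 m and value of joint bolt above 0.044 m and contact force between the fingers and catch above 0.5 N).
At the end, for the whole second after the job is handed in: The bolt is home (at least 44 of its 50 mm), the catch has sprung up (within 2 mm of its top position) and locks it, all at rest; attenuator, screw jar and mouse are within 12 mm of where they stood (value of joint bolt above 0.044 m and value of joint catch below 0.002 m and velocity of joint bolt below 0.003 m/s and distance of each of attenuator, screw_jar, mouse from where it was at the start of the episode below 0.012 m); the robot touches nothing.
It fails at once if the catch is let up (less than 5 of 9 mm down) while the bolt is on its way (16 to 43 mm) (value of joint bolt between 0.016 and 0.043 m and value of joint catch below 0.005 m).
It fails at once if a bystander is lifted, carried or knocked more than 12 mm from its place (not (distance of each of attenuator, screw_jar, mouse from where it was at the start of the episode below 0.012 m)).
It also fails if it takes over 38 s, if anything falls off the work surface, if the arm or the gripper's body presses on something with over 40 N, if the wrist force passes 120 N, or if a joint passes its speed limit or range.

## Robot

A 7-joint arm with a two-finger parallel gripper is mounted at the origin on the work surface. World frame = base frame: x ahead of the robot, y to its left, z up, the work surface at z = 0. Lengths are in m, angles in degrees, forces in N, time in s.
With the tool pointing down it reaches from about 0.425 to 0.925 m from the base axis. Payload 6.8 kg.
Tool frame: the origin (TCP) lies on the centre line of the jaws, within the pads' length; the fingertips stand 19 mm ahead of it and the grasp point (between the pads) is the TCP; x points along the fingers, y is the direction in which the jaws open and shut, and the axes are right-handed (so a half turn about x gives the same grasp; the last joint's range is limited). The gripper opens to 88 mm and grips with 3 to 60 N. Pads are 20 mm wide; open, the fingers measure 115 mm over their backs; the gripper's body (75 mm by 178 mm) begins 61 mm behind the grasp point.
Start: joints at [70.239, 27.33, 1.283, 89.118, -0.659, 63.558, -4.761], TCP at [0.158, -0.656, 0.242] pointing down, gripper open.
Joint ranges: [-169.35, 169.35], [-19.33, 120.38], [-80.79, 83.38], [13.8, 139.57], [-78.32, 258.32], [9.67, 109.79], [-169.56, 169.56]. Speed limits (degrees/s): [136.94, 136.94, 180, 180, 180, 180, 180].

## Interface

Orientations are given as [roll, pitch, yaw] about the fixed x, y, z axes, in that order (R = Rz(yaw) Ry(pitch) Rx(roll)).
In Python, from plant import arm gives the robot as it stands. The module is installed in compiled form; this text tells all that it offers.
- The arm moves only by the tool arm_command, never from a script. Its argument "deltas" is a list of rows, each a list of 2 entries, a list of its own where there are three numbers: the shift along the tool's x, y, z scaled (see below), then the turn about the tool's x scaled (see below). A call has 1 to 5 rows; each row shifts and turns the commanded pose from where the row before left it, along the tool's axes as they then stand; what a row does not reach is not made up. The controller multiplies each number of a shift by 0.04 m and each number of a turn by 0.1 rad. A row lasts 1/8 s, in which the tool goes at most 62.5 mm and 10.7 degrees, less where a joint would pass 70% of its speed; a pose out of reach is approached as far as the arm can. A call with a number of a shift or a turn outside -1 to 1 is refused whole. A call with a gripper value outside its range is refused whole. "fingers" is the finger opening in mm, from 0 to 87.8, set as the call begins (left out, the last holds). The fingers move at their own pace and stop on an object; "newtons" is the grip in N (left out, the last holds). Time passes only in rows, so rows that do not move let the fingers close. It gives the time, the measured TCP pose, the force and the opening at its end, in the units of the state.
- arm.state(): the state, without advancing time (a new reading comes with each control period).
- arm.snapshot(name): name is "scene" or "top" or "wrist"; returns a dict with "pixels" (384x512x3 uint8, blue, green, red), "fx", "fy", "cx", "cy" (pixels), "position" and "rotation" of the camera in the world; the wrist camera has in their place "T_tool_cam" (4x4, takes a point from camera to tool coordinates, whose origin is the TCP and whose axes are the tool frame's). Camera axes: x right, y down, z forward; pixel columns grow to the right and rows downward; lengths in m; the calibration is good to about 2 mm. The wrist camera is an equidistant fisheye: a pixel r from the principal point sees the ray r / f radians off the axis. A picture is of the moment at which its call begins: read the wrist's pose just before it. There is no depth.
- arm.job_done(): hands the job in, once; it reports no verdict.
The state is a dict: "t": time; "q": joint angles; "joint_velocities": joint speeds; "joint_efforts": joint torques, N m; "eef_pos": TCP position; "tool_rot": TCP orientation; "ft_force": force on the tool from outside, world axes, zero at the start; "moment": the same for the moment, N m; "finger_gap": finger opening in m.
Only numpy, scipy, OpenCV 4.12 (cv2) and the standard library are available. Lean on these libraries where they do the work, as an engineer would, in place of code of your own. Each camera call takes 0.05 s, during which the arm holds its last target. There are 200 camera calls.

## Working session

There is one attempt and no reset: what is moved stays moved. The work goes in short steps, Python scripts to look and compute and a tool call to move; the robot and the scene stay as the last step left them, time stands still between calls to the robot, and variables do not carry over. Pictures are saved under pics/ and viewed, about 8 in all and at most 12, crops included, and the job is handed in when it is done.

Besides the shell and the picture viewer there is one more tool, called after "Request:" as name(argument=value, ...) on one line, values as JSON. arm_command: Moves the arm, as the interface text tells. Its arguments: {"type":"object","properties":{"deltas":{"type":"array","items":{"type":"array"}},"fingers":{"type":"number"},"newtons":{"type":"number"}},"required":["deltas"]}

```bash
mkdir -p pics; cat > h.py <<'E'
import numpy as np, cv2
from plant import arm
def ray(s,u,v):
    d=np.array([(u-s['cx'])/s['fx'],(v-s['cy'])/s['fy'],1.]); return np.array(s['position']),np.array(s['rotation'])@d
def onz(s,u,v,z):
    p,d=ray(s,u,v); return p+d*(z-p[2])/d[2]
E
python3 - <<'E'
from h import *
print(arm.state())
for n in ['top','scene']:
    s=arm.snapshot(n); cv2.imwrite(f'pics/{n}0.png',s['pixels']); print({k:v for k,v in s.items() if k!='pixels'})
E
```

```text
{'t': 0.0, 'q': array([70.23980556, 27.37363032,  1.27861164, 89.17577676, -0.6582732 ,
       63.55762764, -4.76005771]), 'joint_velocities': array([ 0.03794912,  0.04383157,  0.02803473, -0.13442651,  0.04921742,
        0.04568341,  0.05682846]), 'joint_efforts': array([-4.57750275e-04, -5.82869661e+01,  1.53415706e+00, -2.72618508e+01,
       -5.44066366e-02,  1.69727218e-02,  1.79581143e-04]), 'eef_pos': array([ 0.15820943, -0.65563336,  0.24072525]), 'tool_rot': array([-85.83589025,  89.90029156, 107.73460287]), 'ft_force': array([ 0.75528533,  0.37142333, -0.80794408]), 'moment': array([-0.02870111, -0.02112542,  0.02072255]), 'finger_gap': 0.08789236370724172}
{'fx': 353.725206579076, 'fy': 353.725206579076, 'cx': 254.2234017646274, 'cy': 196.8262647233125, 'position': array([0.54813374, 0.03803251, 0.93132024]), 'rotation': array([-175.22976368,    0.48523534,  -88.53430578])}
{'fx': 478.4069367278882, 'fy': 478.4069367278882, 'cx': 253.68128875101272, 'cy': 195.72086899147922, 'position': array([ 0.99007712, -0.27872325,  0.99776135]), 'rotation': array([-150.00388976,    0.19157052,   48.61140554])}
```

View pics/top0.png

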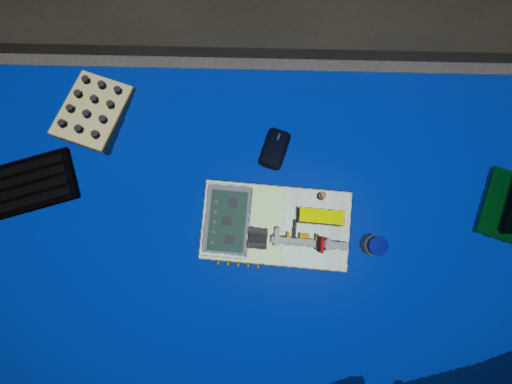

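View pics/scene0.png

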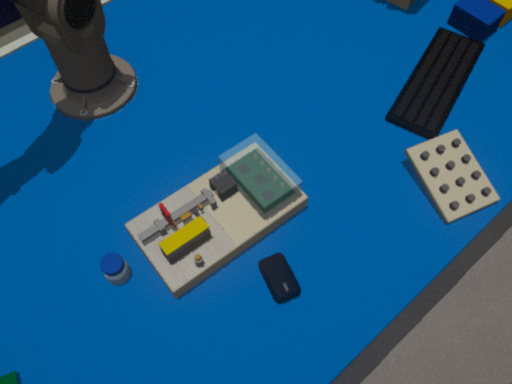

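```bash
cat >> h.py <<'E'
from scipy.spatial.transform import Rotation as Ro
def snap(n):
    s=arm.snapshot(n)
    if 'rotation' in s and np.shape(s['rotation'])==(3,): s['rotation']=Ro.from_euler('xyz',s['rotation'],degrees=True).as_matrix()
    return s
def blobs(img,col,amin=15):
    h=cv2.cvtColor(img,cv2.COLOR_BGR2HSV)
    m=cv2.inRange(h,(24,140,120),(34,255,255)) if col=='y' else cv2.inRange(h,(0,150,80),(6,255,255))|cv2.inRange(h,(174,150,80),(180,255,255))
    c,_=cv2.findContours(m,cv2.RETR_EXTERNAL,cv2.CHAIN_APPROX_NONE)
    return sorted([x for x in c if cv2.contourArea(x)>=amin],key=cv2.contourArea)[::-1]
E
python3 - <<'E'
from h import *
for n in ['top','scene']:
    s=snap(n); im=s['pixels']
    for col,z in (('y',.104),('r',.124)):
        for c in blobs(im,col)[:2]:
            r=cv2.minAreaRect(c); print(n,col,cv2.contourArea(c),np.round(r[0],1),np.round(r[1],1))
            print(np.round([onz(s,*p,z)[:2] for p in cv2.boxPoints(r)],4).tolist())
s=snap('top');im=s['pixels']
a=cv2.resize(im[170:280,190:400],None,fx=3.7,fy=3.7,interpolation=cv2.INTER_CUBIC)
cv2.imwrite('pics/top1.png',a)
s=snap('scene');a=cv2.resize(s['pixels'][120:300,90:320],None,fx=3.3,fy=3.3,interpolation=cv2.INTER_CUBIC);cv2.imwrite('pics/scene1.png',a)
E
```

```text
top y 549.0 [321.1 216. ] [44.2 13.6]
[[0.5633, -0.0578], [0.5951, -0.0601], [0.5888, -0.1628], [0.5572, -0.1602]]
top r 24.0 [322.  244.1] [ 2.9 14.1]
[[0.4963, -0.1048], [0.528, -0.1072], [0.5276, -0.1137], [0.4959, -0.1114]]
scene y 707.5 [183.2 234.8] [15. 51.]
[[0.5546, -0.1598], [0.5607, -0.0544], [0.5951, -0.0596], [0.588, -0.1634]]
scene y 84.5 [502.5   4. ] [ 8. 17.]
[[0.572, 0.9881], [0.6037, 1.0238], [0.623, 0.9948], [0.5916, 0.9595]]
scene r 34.5 [163.9 209.7] [13.7  3.6]
[[0.4953, -0.1122], [0.4948, -0.1046], [0.5272, -0.1063], [0.5276, -0.1137]]
```

View pics/top1.png

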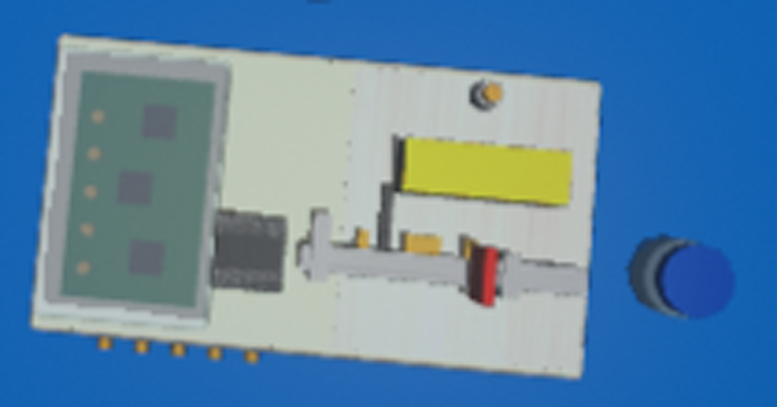

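```bash
cat >> h.py <<'E'
BY=np.array([.061,.998,0]);BX=np.array([.998,-.061,0]);PAD=np.array([.576,-.1102,0])
def plan(x,y,z):
    "box-frame target for TCP (m) -> units in tool axes"
    st=arm.state(); R=Ro.from_euler('xyz',st['tool_rot'],degrees=True).as_matrix(); p=np.array(st['eef_pos'])
    t=PAD+BX*(x-.030)+BY*(y+.0875); t[2]=z
    ty=R[:,1]; s=np.sign(ty@BX)or 1
    ang=np.arctan2(np.cross(R[:,1],s*BX)@R[:,0],ty@BX*s)
    print('t',st['t'],'pos',p.round(4),'box',((p-PAD)@BX*1e3+30).round(1),((p-PAD)@BY*1e3-87.5).round(1),'F',np.round(st['ft_force'],1),'gap',st['finger_gap'])
    print('ty.BX',ty@BX,'turn units',ang/.1,'R',R.round(3).tolist())
    print('shift units now',(R.T@(t-p)/.04).round(2)); Rn=R@Ro.from_euler('x',ang).as_matrix()
    print('shift units after turn',(Rn.T@(t-p)/.04).round(2))
E
python3 -c "
from h import *
plan(-.0025,-.110,.2)"
```

```text
t 0.3 pos [ 0.1583 -0.656   0.2414] box -353.6 -657.7 F [-0.4  0.2  0.2] gap 0.08787750438209695
ty.BX 0.293406078969835 turn units -12.729663208103036 R [[-0.0, 0.235, -0.972], [0.001, -0.972, -0.235], [-1.0, -0.001, 0.0]]
shift units now [  1.04 -10.52 -12.41]
shift units after turn [  1.04   8.78 -13.69]
```

Request:
arm_command(deltas=[[[0,-0.62,-0.73],-0.75],[[0,-0.56,-0.77],-0.75],[[0,-0.5,-0.81],-0.75],[[0,-0.44,-0.85],-0.75],[[0,-0.38,-0.88],-0.75]], fingers=52)

```text
t: 0.92
eef_pos: [0.2716, -0.5007, 0.2417]
tool_rot: [81.7, 90.0, -63.1]
ft_force: [0.0, -0.0, 0.1]
finger_gap: 0.0519
```

Request:
arm_command(deltas=[[[0,-0.31,-0.91],-0.75],[[0,-0.24,-0.93],-0.75],[[0,-0.17,-0.94],-0.75],[[0,-0.1,-0.95],-0.75],[[0,-0.03,-0.96],-0.75]])

```text
t: 1.55
eef_pos: [0.3844, -0.3458, 0.2418]
tool_rot: [67.2, 90.0, -56.1]
ft_force: [-0.6, -0.5, -0.7]
finger_gap: 0.0523
```

Request:
arm_command(deltas=[[[0,0.05,-0.96],-0.75],[[0,0.12,-0.95],-0.75],[[0,0.19,-0.94],-0.75],[[0,0.26,-0.92],-0.75],[[0,0.33,-0.9],-0.75]])

```text
t: 2.17
eef_pos: [0.4981, -0.1915, 0.2418]
tool_rot: [45.6, 90.0, -56.2]
ft_force: [-0.2, -0.4, -1.1]
finger_gap: 0.0518
```

```bash
python3 -c "
from h import *
plan(-.0025,-.110,.2)"
```

```text
t 2.175 pos [ 0.4981 -0.1915  0.2418] box -42.8 -173.4 F [-0.2 -0.4 -1.1] gap 0.05178115830203178
ty.BX 0.9892599367256263 turn units -1.457586159806538 R [[0.0, 0.979, -0.205], [-0.0, -0.205, -0.979], [-1.0, 0.0, 0.0]]
shift units now [ 1.04  0.77 -1.72]
shift units after turn [ 1.04  1.01 -1.59]
```

Request:
arm_command(deltas=[[[0,0,0],-0.73],[[0,0,0],-0.73],[[0.5,0.5,-0.8],0],[[0.5,0.5,-0.8],0],[[0,0,0],0]])

```text
t: 2.8
eef_pos: [0.5419, -0.1278, 0.2004]
tool_rot: [-140.5, 89.8, 126.1]
ft_force: [-0.1, 0.5, -0.1]
finger_gap: 0.0522
```

```bash
python3 -c "
from h import *
plan(-.0025,-.110,.140)
s=arm.snapshot('wrist');cv2.imwrite('pics/w1.png',s['pixels']);print({k:v for k,v in s.items() if k!='pixels'})
s=snap('scene');cv2.imwrite('pics/s2.png',cv2.resize(s['pixels'][120:300,90:320],None,fx=3.3,fy=3.3,interpolation=cv2.INTER_CUBIC))
"
```

```text
t 2.8 pos [ 0.5419 -0.1278  0.2004] box -3.0 -107.1 F [-0.1  0.5 -0.1] gap 0.05221170430504509
ty.BX 0.9998561530691825 turn units 0.03092686566202171 R [[-0.002, 0.998, -0.058], [0.002, -0.058, -0.998], [-1.0, -0.002, -0.002]]
shift units now [1.51 0.01 0.08]
shift units after turn [1.51 0.01 0.08]
{'fx': 297.3186396354542, 'fy': 297.3186396354542, 'cx': 253.02408785901665, 'cy': 190.08870268164, 'T_tool_cam': array([[-1.13571983e-03, -2.70052237e-01,  9.62845003e-01,
        -1.42676861e-01],
       [ 9.99999309e-01, -1.52087957e-05,  1.17527938e-03,
         1.21991258e-03],
       [-3.02743112e-04,  9.62845673e-01,  2.70052068e-01,
        -7.38133189e-02],
       [ 0.00000000e+00,  0.00000000e+00,  0.00000000e+00,
         1.00000000e+00]])}
```

View pics/w1.png

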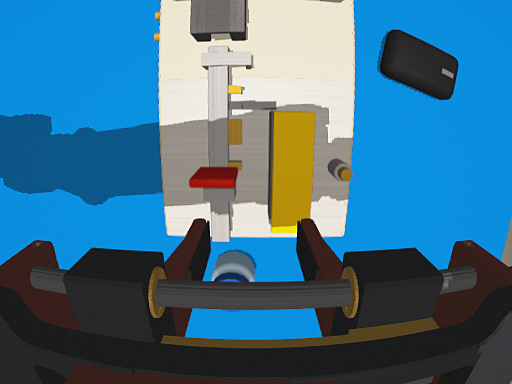

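View pics/s2.png

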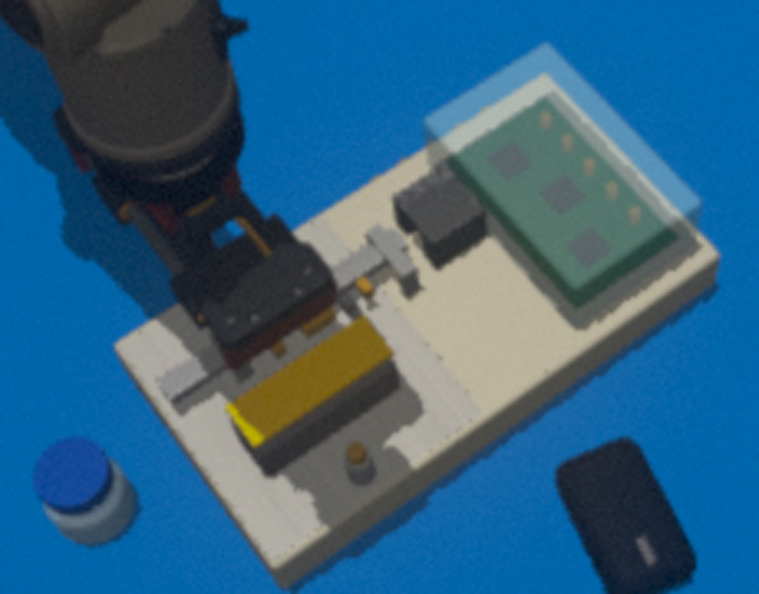

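```bash
cat >> h.py <<'E'
def wr(s,st,u,v,z):
    d=np.array([u-s['cx'],v-s['cy']])/s['fx']; r=np.hypot(*d); k=np.sin(r)/max(r,1e-9)
    c=np.array([d[0]*k,d[1]*k,np.cos(r)]); T=s['T_tool_cam']
    R=Ro.from_euler('xyz',st['tool_rot'],degrees=True).as_matrix()
    o=R@T[:3,3]+st['eef_pos']; w=R@T[:3,:3]@c; p=o+w*(z-o[2])/w[2]
    return np.round([(p-PAD)@BX*1e3+30,(p-PAD)@BY*1e3-87.5],1)
E
python3 -c "
from h import *
st=arm.state(); s=arm.snapshot('wrist'); im=s['pixels']
h=cv2.cvtColor(im,cv2.COLOR_BGR2HSV)
for n,m,z in (('pad',cv2.inRange(h,(20,170,100),(34,255,255)),.104),('plate',cv2.inRange(h,(0,170,60),(6,255,255))|cv2.inRange(h,(174,170,60),(180,255,255)),.124)):
    m[:100]=0;m[235:]=0
    for x in cv2.findContours(m,0,2)[0]:
        if cv2.contourArea(x)>250: b=cv2.approxPolyDP(x,2.5,True)[:,0]; print(n,[(p.tolist(),wr(s,st,*p,z).tolist()) for p in b])
"
```

```text
pad [([229, 116], [-21.1, -42.6]), ([229, 139], [-21.3, -61.3]), ([240, 139], [-12.4, -61.4]), ([240, 116], [-12.2, -42.7])]
pad [([274, 106], [14.9, -34.6]), ([272, 227], [14.7, -137.9]), ([296, 227], [35.9, -138.1]), ([298, 220], [37.4, -131.5]), ([309, 218], [47.1, -129.7]), ([314, 108], [47.5, -35.4])]
plate [([190, 174], [-50.4, -85.7]), ([191, 181], [-49.9, -91.3]), ([233, 182], [-17.2, -92.2]), ([237, 165], [-14.0, -79.0]), ([201, 163], [-41.4, -77.2])]
```

Request:
arm_command(deltas=[[[0,0.03,0.15],0],[[0.75,0,0],0],[[0.75,0,0],0],[[0.2,0,0],0],[[0,0,0],0]])

```text
t: 3.58
eef_pos: [0.5422, -0.1379, 0.134]
tool_rot: [-33.6, 90.0, -127.3]
ft_force: [0.7, -0.0, 1.0]
finger_gap: 0.0517
```

```bash
python3 -c "
from h import *
plan(-.0015,-.112,.120)
s=arm.snapshot('wrist');cv2.imwrite('pics/w2.png',s['pixels'][90:300,130:400].repeat(2,0).repeat(2,1))
"
```

```text
t 3.575 pos [ 0.5422 -0.1379  0.134 ] box -2.0 -117.2 F [ 0.7 -0.   1. ] gap 0.05173246855975034
ty.BX 0.9998579057405346 turn units -0.030256206360340168 R [[-0.0, 0.998, -0.064], [-0.0, -0.064, -0.998], [-1.0, -0.0, 0.0]]
shift units now [ 0.35  0.01 -0.13]
shift units after turn [ 0.35  0.01 -0.13]
```

View pics/w2.png

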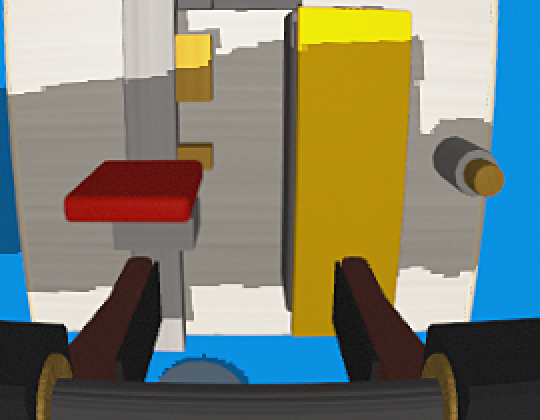

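Request:
arm_command(deltas=[[[0.15,0,0],0],[[0.15,0,0],0],[[0.1,0,0],0],[[0,0,0],0]])

```text
t: 4.12
eef_pos: [0.5428, -0.1374, 0.118]
tool_rot: [73.7, 89.9, -19.9]
ft_force: [-0.9, -0.8, 5.7]
finger_gap: 0.0523
```

Request:
arm_command(deltas=[[[0.08,0,0],0],[[0.05,0,0],0],[[0,0,0],0],[[0,0,0],0]])

```text
t: 4.62
eef_pos: [0.543, -0.1374, 0.114]
tool_rot: [62.4, 89.9, -31.2]
ft_force: [-4.4, -0.8, 14.0]
finger_gap: 0.0515
```

```bash
python3 -c "
from h import *
plan(-.0015,-.055,.113)"
```

```text
t 4.625 pos [ 0.543  -0.1374  0.114 ] box -1.3 -116.6 F [-4.4 -0.8 14. ] gap 0.05152713206484631
ty.BX 0.9998589814568379 turn units -0.02088182641333786 R [[0.002, 0.998, -0.063], [-0.001, -0.063, -0.998], [-1.0, 0.002, 0.001]]
shift units now [ 0.02 -0.01 -1.54]
shift units after turn [ 0.02 -0.01 -1.54]
```

Request:
arm_command(deltas=[[[0,0,-0.2],0],[[0,0,-0.2],0],[[0,0,-0.2],0],[[0,0,0],0]])

```text
t: 5.12
eef_pos: [0.5453, -0.1166, 0.1142]
tool_rot: [41.9, 89.7, -51.9]
ft_force: [-0.9, -7.4, 10.2]
finger_gap: 0.0518
```

Request:
arm_command(deltas=[[[0.03,0,-0.2],0],[[0,0,-0.2],0],[[0,0,-0.2],0],[[0,0,-0.2],0],[[0,0,0],0]])

```text
t: 5.75
eef_pos: [0.548, -0.0868, 0.1139]
tool_rot: [38.9, 89.5, -55.0]
ft_force: [-0.8, -12.3, 18.5]
finger_gap: 0.0522
```

Request:
arm_command(deltas=[[[0,0,-0.15],0],[[0,0,-0.1],0],[[0,0,0],0],[[0,0,0],0]])

```text
t: 6.25
eef_pos: [0.5486, -0.0789, 0.1139]
tool_rot: [29.9, 89.4, -64.0]
ft_force: [-1.3, -16.4, 18.3]
finger_gap: 0.0522
```

```bash
python3 -c "
from h import *
plan(-.0015,-.058,.113)"
```

```text
t 6.25 pos [ 0.5486 -0.0789  0.1139] box 0.7 -58.0 F [ -1.3 -16.4  18.3] gap 0.05217628997309977
ty.BX 0.999823678729485 turn units -0.07251696204964281 R [[0.004, 0.998, -0.068], [-0.009, -0.068, -0.998], [-1.0, 0.005, 0.009]]
shift units now [ 0.02 -0.05  0.  ]
shift units after turn [ 0.02 -0.05  0.  ]
```

Request:
arm_command(deltas=[[[0,0,-0.1],0],[[0,0,-0.1],0],[[0,0,0],0]])

```text
t: 6.62
eef_pos: [0.5485, -0.0786, 0.1139]
tool_rot: [13.9, 88.9, -80.3]
ft_force: [-1.6, -35.1, 20.3]
finger_gap: 0.0521
```

```bash
python3 -c "
from h import *
plan(-.0015,-.058,.113)
s=arm.snapshot('wrist');cv2.imwrite('pics/w3.png',s['pixels'][50:300,130:400].repeat(2,0).repeat(2,1))
"
```

```text
t 6.625 pos [ 0.5485 -0.0786  0.1139] box 0.7 -57.6 F [ -1.6 -35.1  20.3] gap 0.052052653258907684
ty.BX 0.9997911807928263 turn units -0.11181038409289687 R [[0.003, 0.997, -0.072], [-0.018, -0.072, -0.997], [-1.0, 0.004, 0.018]]
shift units now [ 0.02 -0.05  0.01]
shift units after turn [ 0.02 -0.05  0.01]
```

View pics/w3.png

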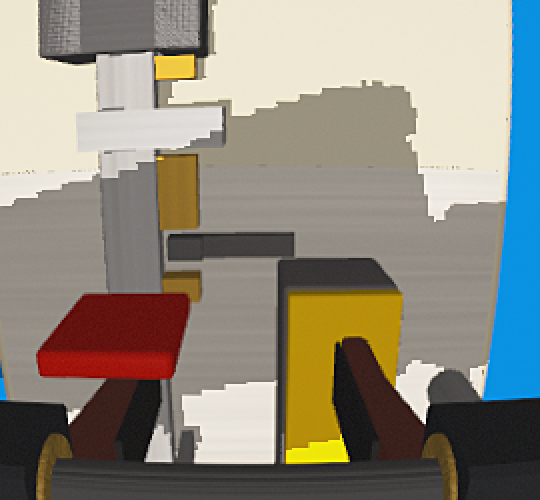

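Request:
arm_command(deltas=[[[0,0,0.15],0],[[-0.2,0,0],0],[[-0.3,0,0.1],0],[[-0.8,0,0.1],0],[[-1,0,0],0]])

```text
t: 7.3
eef_pos: [0.5449, -0.0778, 0.2031]
tool_rot: [-94.2, 89.8, 172.2]
ft_force: [0.3, -1.4, 0.9]
finger_gap: 0.052
```

Request:
arm_command(deltas=[[[-1,0,0.4],0],[[-1,0,1],0],[[0,0,1],0],[[0,0,1],0],[[0,0,0],0]])

```text
t: 7.92
eef_pos: [0.5362, -0.2169, 0.2825]
tool_rot: [-58.7, 89.9, -152.6]
ft_force: [-0.8, 1.0, -0.4]
finger_gap: 0.0522
```

```bash
python3 -c "
from h import *
plan(-.0015,-.058,.113)
st=arm.state();s=arm.snapshot('wrist');cv2.imwrite('pics/w4.png',s['pixels'])
s=snap('scene');cv2.imwrite('pics/s4.png',cv2.resize(s['pixels'][120:300,90:320],None,fx=3.3,fy=3.3,interpolation=cv2.INTER_CUBIC))
for n in ['top','scene']:
    s=snap(n)
    for col,z in (('y',.104),('r',.124)):
        for c in blobs(s['pixels'],col)[:1]:
            b=[onz(s,*p,z) for p in cv2.boxPoints(cv2.minAreaRect(c))]
            print(n,col,[(round((p-PAD)@BX*1e3+30,1),round((p-PAD)@BY*1e3-87.5,1)) for p in b])
"
```

```text
t 7.925 pos [ 0.5362 -0.2169  0.2825] box -3.3 -196.4 F [-0.8  1.  -0.4] gap 0.05219627461146124
ty.BX 0.9998286114269963 turn units -0.0807176471561115 R [[-0.002, 0.998, -0.069], [-0.001, -0.069, -0.998], [-1.0, -0.002, 0.001]]
shift units now [ 4.24  0.02 -3.47]
shift units after turn [ 4.24  0.05 -3.46]
top y [(np.float64(14.2), np.float64(-35.6)), (np.float64(47.2), np.float64(-36.4)), (np.float64(46.1), np.float64(-112.9)), (np.float64(13.2), np.float64(-111.8))]
top r [(np.float64(-49.3), np.float64(-40.7)), (np.float64(-17.7), np.float64(-41.2)), (np.float64(-17.8), np.float64(-46.9)), (np.float64(-49.3), np.float64(-46.4))]
scene y [(np.float64(11.5), np.float64(-111.5)), (np.float64(11.3), np.float64(-32.7)), (np.float64(46.0), np.float64(-35.8)), (np.float64(45.5), np.float64(-113.3))]
scene r [(np.float64(-51.5), np.float64(-48.5)), (np.float64(-52.7), np.float64(-40.5)), (np.float64(-18.4), np.float64(-40.1)), (np.float64(-17.4), np.float64(-48.0))]
```

View pics/s4.png

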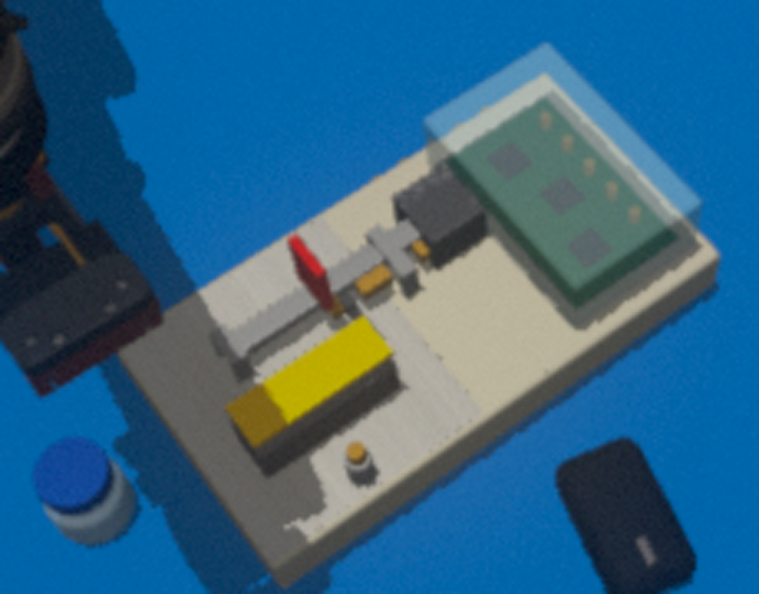

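View pics/w4.png

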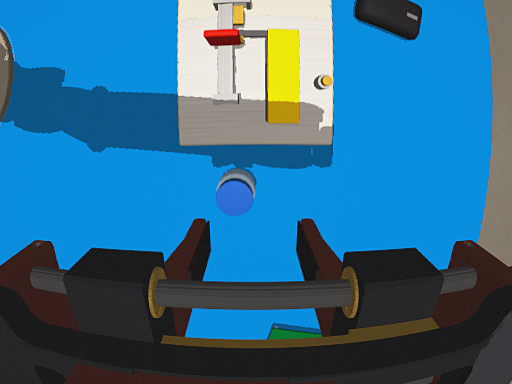

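```bash
python3 -c "
from plant import arm
print(arm.job_done())"
```

```text
the job is handed in; nothing more can be done
None
```

The cover is locked and the job is handed in at about 8 s of the 38 s allowed; the hand-in reports no verdict.

I pressed the catch to its stop with one fingertip (about 14 N) while the bolt was still withdrawn. Holding it down, I slid the bolt home with the other fingertip until it stopped hard (about 35 N). Then I eased off, lifted straight up so the catch was free to spring, and moved the hand back clear.

**Last checks:**
- **Bolt:** the top and scene views put the plate's push face at box y about -47 to -48 mm, which is roughly 50 mm of travel.
- **Catch:** the pad looks back at its starting height, judged by eye from where its edges sit in the scene picture.
- **Bystanders:** the attenuator, jar and mouse look unmoved in the same picture; I did not measure them.
- **Hand:** it stands clear with about zero force on the tool.

One measurement disagreed: the shadow of the arm over the pad's -y end made the colour mask return a shortened pad, so I did not use that length.

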